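# Eject the large battery pack from its charger

## Robot

A 6-joint arm with a two-finger parallel gripper is mounted at the origin on the work surface. World frame = base frame: x ahead of the robot, y to its left, z up, the work surface at z = 0. Lengths are in mm, angles in rad, forces in N, time in s.
With the tool pointing down it reaches from about 350 to 975 mm from the base axis. Payload 7.1 kg.
Tool frame: the origin (TCP) lies at the very end of the fingers, on their centre line; the grasp point (between the pads) lies ctrl.hold_point_z behind it (ctrl.hold_point_z is the distance from the TCP to the grasp point, in mm); z points along the fingers, y is the line along which they close (so a half turn about z gives the same grasp; the last joint's range is limited). The gripper opens to 88 mm and grips with 3 to 60 N. Pads are 20 mm wide; open, the fingers measure 115 mm over their backs; the gripper's body (75 mm by 178 mm) begins 61 mm behind the grasp point.
Start: joints at [1.135, 0.423, 1.63, -0, 1.089, -0.019], TCP at [252.99, 571.49, 222.675] pointing down, gripper open.
Joint ranges: [-3, 3], [-0.9, 2.11], [0.09, 2.58], [-1.31, 4.45], [0.11, 2.69], [-2.54, 2.54]. Speed limits (rad/s): [2.39, 2.39, 3.01, 3.14, 3.14, 3.14].

## Interface

Orientations are given as a rotation vector (axis times angle).
In Python, from workcell import ctrl gives the robot as it stands. The module is installed in compiled form; this text tells all that it offers.
- The arm moves only by the shell command python3 -m creep 'ROWS'. ROWS is JSON, a list of rows, each an object with "translation": the shift along the tool's x, y, z in mm, a list of three; "angular": the turn, a rotation vector about the tool's x, y, z in rad, a list of three; "jaw": the opening, from 0 (shut) to 1 (fully open). A call has exactly 8 rows; each row is the pose to reach, as a shift and turn from the pose commanded when the call began, along the tool's axes at that moment; what a row does not reach only later rows make up. A row lasts 1/8 s, in which the tool goes at most 62.5 mm and 10.7 degrees, less where a joint would pass 70% of its speed; a pose out of reach is approached as far as the arm can. A call with a gripper value outside its range is refused whole. The fingers move at their own pace and stop on an object; the grip force is fixed at half the most. Time passes only in rows, so rows that repeat a pose let the fingers close, or fill a call up. It gives the time, the measured TCP pose, the force, the opening and the grip force at its end, in the units of the state.
- ctrl.get_obs(): the state, without advancing time (a new reading comes with each control period).
- ctrl.get_image(name): name is "scene" or "top" or "wrist"; returns the picture (400x640x3 uint8, red, green, blue); there is no depth.
- ctrl.camera_info(name): a dict with "camera_matrix" (3x3 intrinsics, pixels), "world_from_camera" (4x4, takes a point from camera to world coordinates). Camera axes: x right, y up, looking along -z (the intrinsics and any distortion apply to the point x, -y, -z); pixel columns grow to the right and rows downward; lengths in mm; the calibration is good to about 2 mm. A picture is of the moment at which its call begins: read the wrist's pose just before it. camera_info takes no time and is no camera call; for the wrist camera it gives the pose at the moment of the call.
- ctrl.close_job(): hands the job in; it is judged then, once.
Trained networks look in the newest picture that a camera, given by its name, has taken for a name from the list of things; names that differ only in an ending like _2 or _b are one class to them, and where a whole thing is asked for, a point or a joint stands for the part that bears it (a point fixed in the world has none). Each returns a list of dicts, best first, with "score" (0 to 1); they miss things now and then, are a little off and sometimes report something else, mostly with a low value. They report only what shows in the picture. A call takes as long as a camera call. They do not tell look-alikes from the thing itself.
- ctrl.look_for(camera, label): "rect" ([left, top, right, bottom] in pixels, round what is visible of it).
The state is a dict: "t": time; "qpos": joint angles; "qvel": joint speeds; "joint_torque": joint torques, N m; "ee_pos": TCP position; "orientation": TCP orientation; "ft_force": force on the tool from outside, world axes, zero at the start; "moment": the same for the moment, N m; "width": finger opening in mm; "grasp_force": force on a finger pad.
Only numpy, scipy, OpenCV 4.12 (cv2) and the standard library are available. Lean on these libraries where they do the work, as an engineer would, in place of code of your own. Each camera call takes 0.05 s, during which the arm holds its last target. There are 200 camera calls.

## Task

The large battery pack is latched flush in its drop-in charger dock. Press it a little deeper to trip the push-push latch, let it spring up, then draw it straight out and stand it gently upright in the shallow aluminium tray. Leave the small square pack latched in its own dock.

Things in the scene. Friction and masses are not known exactly. Their poses are not given: they have to be found in the camera images.
- pack_large_c (a point): centre (half-way up) of the large battery pack: loose black block, 78 (its x) x 52 (its y) x 60 mm high (z up), about 0.35 kg. At the start its top is flush with the flat top, 84 mm above the bench, of its fixed grey dock (137 x 99 mm, same yaw), with 1.5 mm play each side, so it cannot be pinched. Once sprung up, grip its 52 mm width above the dock and lift straight out.
- lift_large (a joint): height in m of the sprung platform under the large pack: 0 latched (flush), negative when pressed, stop at -0.009. Pressing the middle of the pack's top 5 to 8 mm down (about 4 to 7 N) trips the latch; let go, it rises by itself within 1 s to 0.034, the pack then 34 mm proud of the dock, 26 mm still in. Pressing again does not relatch. Reads the platform, not the pack.
- tray_in (a point): centre of the inner floor of a shallow open aluminium tray fixed to the bench: outside 210 x 160 mm (210 along its x, 160 along its y), rim 22 mm above the bench, walls and floor 4 mm thick, empty. z up.
- pack_small_c (a point): centre of the small battery pack, a similar black block 46 x 46 mm in plan and 60 mm high, latched flush in its own smaller grey dock (105 x 93 mm, 84 mm high) of the same kind. To be left as it is.
Things that resemble listed ones, but are neither listed nor needed, are in the scene too. What is shaped like the part that bears pack_large_c but pink is not meant.

How it is judged (in metres and radians):
On the way, in this order (a step that is already met when the one before it is completed fails the run):
1. the large pack is pressed deeper than flush (value of joint lift_large below -0.0025 m).
2. the latch has tripped and the platform has sprung up (value of joint lift_large above 0.028 m), for 0.2 s.
At the end, for the whole second after the job is handed in: the large pack stands upright (within 10 degrees) and still on the tray's floor, its centre within 85 mm (tray x) and 60 mm (tray y) of the tray's centre and 26 to 34 mm above its floor; the small pack is within 6 mm of where it started, still latched (x of pack_large_c in the frame of tray_in between -0.085 and 0.085 m and y of pack_large_c in the frame of tray_in between -0.06 and 0.06 m and z of pack_large_c in the frame of tray_in between 0.026 and 0.034 m and angle between pack_large_c's own z axis and vertical below 0.17 rad and linear speed of pack_large below 0.02 m/s and distance of pack_small_c from where it was at the start of the episode below 0.006 m); the robot touches nothing.
It fails at once if the large pack is dropped or thrown (moves faster than 0.7 m/s while the fingers do not touch it) (linear speed of pack_large above 0.7 m/s and contact force between the fingers and pack_large below 0.1 N).
It also fails if it takes over 48 s, if anything falls off the work surface, if the arm or the gripper's body presses on something with over 40 N, if the wrist force passes 120 N, or if a joint passes its speed limit or range.

## Working session

There is one attempt and no reset: what is moved stays moved. The work goes in short steps, Python scripts to look and compute and a shell command to move; the robot and the scene stay as the last step left them, time stands still between calls to the robot, and variables do not carry over. Pictures are saved under pics/ and viewed, at most 10 in all, crops included, and the job is handed in when it is done.

```bash
mkdir -p pics; cat > h.py <<'E'
import numpy as np,cv2
from workcell import ctrl
from scipy.spatial.transform import Rotation as R
def snap(n,f):
    im=ctrl.get_image(n); cv2.imwrite('pics/'+f,im[:,:,::-1]); return im
def ray(n,u,v,z):
    c=ctrl.camera_info(n);K=np.array(c["camera_matrix"]);T=np.array(c["world_from_camera"])
    d=np.linalg.inv(K)@[u,v,1]; d=T[:3,:3]@(d*[1,-1,-1]); o=T[:3,3]
    return o+d*(z-o[2])/d[2]
def tool(dw):
    return R.from_rotvec(ctrl.get_obs()["orientation"]).inv().apply(dw)
E
python3 - <<'E'
from h import *
a=snap('top','top0.png')
for l in('pack_large_c','tray_in','pack_small_c','lift_large'):
    try:print(l,[(np.round(d['rect']),round(d['score'],2)) for d in ctrl.look_for('top',l)][:4])
    except Exception as e:print(l,e)
b=snap('scene','scene0.png')
cv2.imwrite('pics/both0.png',cv2.resize(np.vstack([a,b])[:,:,::-1],(480,600)))
for n in('top','scene'):
    c=ctrl.camera_info(n);print({k:(np.round(v,2).tolist() if not isinstance(v,str) else v) for k,v in c.items()})
o=ctrl.get_obs();print(o['t'],o['ee_pos'],o['orientation'],o['width'],ctrl.hold_point_z)
E
```

```text
pack_large_c [(array([204., 170., 226., 202.]), 0.91), (array([198., 114., 232., 140.]), 0.83), (array([206., 244., 230., 275.]), 0.78)]
tray_in [(array([279., 113., 353., 201.]), 0.59)]
pack_small_c [(array([427., 178., 448., 199.]), 0.92)]
lift_large []
{'camera_matrix': [[460.45, 0.0, 322.85], [0.0, 460.45, 194.73], [0.0, 0.0, 1.0]], 'world_from_camera': [[0.03, 0.98, -0.18, 276.42], [-1.0, 0.03, -0.01, -1.95], [-0.0, 0.18, 0.98, 1203.88], [0.0, 0.0, 0.0, 1.0]]}
{'camera_matrix': [[425.66, 0.0, 321.78], [0.0, 425.66, 200.76], [0.0, 0.0, 1.0]], 'world_from_camera': [[0.24, -0.56, 0.79, 1310.44], [0.97, 0.13, -0.2, -186.52], [0.01, 0.82, 0.57, 643.14], [0.0, 0.0, 0.0, 1.0]]}
0.3 [252.93556757 571.31735058 222.38731675] [-6.49985586e-01 -3.07352171e+00  8.35632615e-04] 88.23083743131028 18.700000000000003
```

View pics/top0.png

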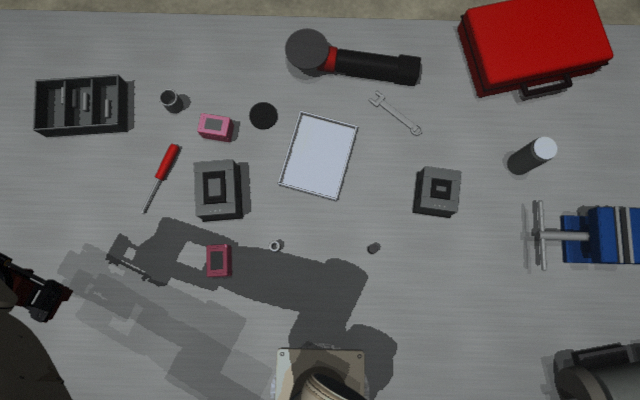

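The candidates for the large pack are (215,186), black in the large grey dock, and the pink look-alikes at (215,126) and (218,260). The black one fits the description. The small pack is at (437,188) and the tray at (318,156). I'll confirm with an enlarged crop.

```bash
python3 - <<'E'
from h import *
im=cv2.imread('pics/top0.png')
cv2.imwrite('pics/crop.png',cv2.resize(im[100:225,180:365],None,fx=4.3,fy=4.3,interpolation=cv2.INTER_CUBIC))
print('pack',ray('top',215,186,84),'tray',ray('top',318.5,156,22),'small',ray('top',437.5,188.5,84))
E
```

```text
pack [497.99111203 272.48884252  84.        ] tray [599.14846943  19.11009886  22.        ] small [ 507.42615417 -279.46269756   84.        ]
```

View pics/crop.png

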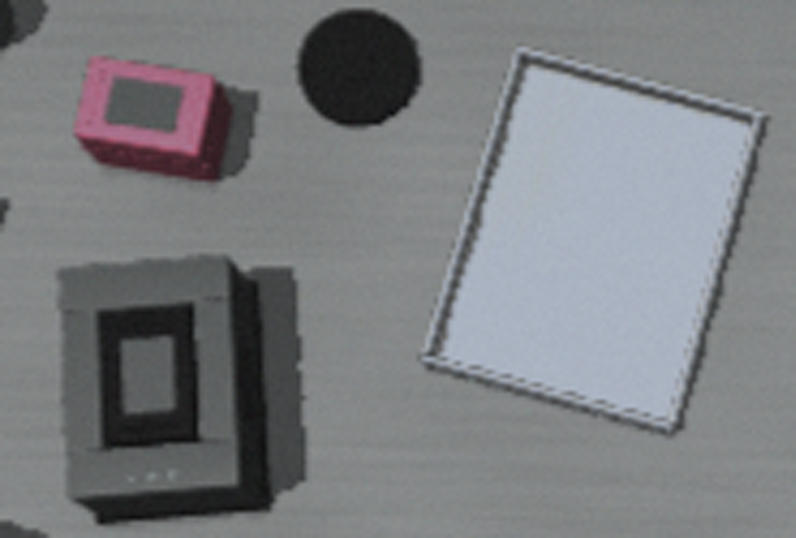

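The crop confirms it: the black pack has corners (99,312), (193,304), (199,441) and (103,448) in the large grey dock. The pink one is loose on the bench. The tray's outer corners are (520,48), (766,118), (675,432) and (425,358).

```bash
cat >> h.py <<'E'
def corners(pts,z): return np.array([ray('top',180+(x+.5)/4.3-.5,100+(y+.5)/4.3-.5,z) for x,y in pts])
E
python3 - <<'E'
from h import *
for n,p,z in(('pack',[(99,312),(193,304),(199,441),(103,448)],84),('dock',[(58,270),(230,256),(240,488),(72,500)],84),('tray',[(520,48),(766,118),(675,432),(425,358)],22)):
    c=corners(p,z);e=c[0]-c[3]+c[1]-c[2];f=c[0]-c[1]+c[3]-c[2]
    print(n,c.mean(0),'long yaw',np.degrees(np.arctan2(e[1],e[0])),'shortyaw',np.degrees(np.arctan2(f[1],f[0])),np.linalg.norm(e)/2,np.linalg.norm(f)/2)
o=ctrl.get_obs();M=R.from_rotvec(o['orientation']).as_matrix();print(M.round(3),np.degrees(np.arctan2(M[1,1],M[0,1])))
print('to above pack (504.., use pack z=110)',)
c=corners([(99,312),(193,304),(199,441),(103,448)],84).mean(0);c[2]=190;print(c,tool(c-o['ee_pos']))
E
```

```text
pack [495.36640948 274.41114407  84.        ] long yaw 6.147877353014338 shortyaw 96.26065255882071 80.60066042049546 54.80711971998502
dock [494.54859456 273.49389282  84.        ] long yaw 6.992859924475023 shortyaw 96.11813255186144 136.5281437156552 98.07366691855486
tray [602.88997467  19.49331276  22.        ] long yaw -14.358060917679461 shortyaw 74.94751247727268 206.94660885292672 159.81770926151663
[[-0.914  0.405 -0.   ]
 [ 0.405  0.914 -0.001]
 [-0.    -0.001 -1.   ]] 66.11815703350726
to above pack (504.., use pack z=110)
[495.36640948 274.41114407 190.        ] [-341.87688669 -173.31969921   32.48727556]
```

```bash
python3 -m creep '[{"translation":[-50,-25,5],"angular":[0,0,-0.07],"jaw":1},{"translation":[-100,-50,10],"angular":[0,0,-0.15],"jaw":1},{"translation":[-150,-76,14],"angular":[0,0,-0.23],"jaw":0},{"translation":[-200,-101,19],"angular":[0,0,-0.31],"jaw":0},{"translation":[-250,-127,24],"angular":[0,0,-0.39],"jaw":0},{"translation":[-300,-152,28],"angular":[0,0,-0.47],"jaw":0},{"translation":[-342,-173,32],"angular":[0,0,-0.527],"jaw":0},{"translation":[-342,-173,32],"angular":[0,0,-0.527],"jaw":0}]'
python3 - <<'E'
from h import *
o=ctrl.get_obs();M=R.from_rotvec(o['orientation']).as_matrix();print(o['t'],o['ee_pos'],np.degrees(np.arctan2(M[1,1],M[0,1])),o['width'],o['ft_force'])
snap('wrist','w1.png'); c=ctrl.camera_info('wrist');print(np.round(c['world_from_camera'],2).tolist())
print(ctrl.look_for('wrist','pack_large_c'))
E
```

```text
t: 1.3
ee_pos: [497.2, 272.6, 190.4]
orientation: [0.167, -3.137, 0.001]
ft_force: [-0.3, 0.4, -0.3]
width: 31.5
grasp_force: 0.0
1.3 [497.20581004 272.58191154 190.40230228] 96.08751134088412 31.50004239379204 [-0.34582728  0.4412115  -0.32623657]
[[-0.11, -0.96, -0.26, 424.85], [0.99, -0.1, -0.03, 265.24], [-0.0, -0.26, 0.96, 352.39], [0.0, 0.0, 0.0, 1.0]]
[{'rect': [279.4, 300.2, 369.3, 387.5], 'score': 0.89}, {'rect': [294.3, 2.5, 362.6, 38.9], 'score': 0.6}]
```

View pics/w1.png

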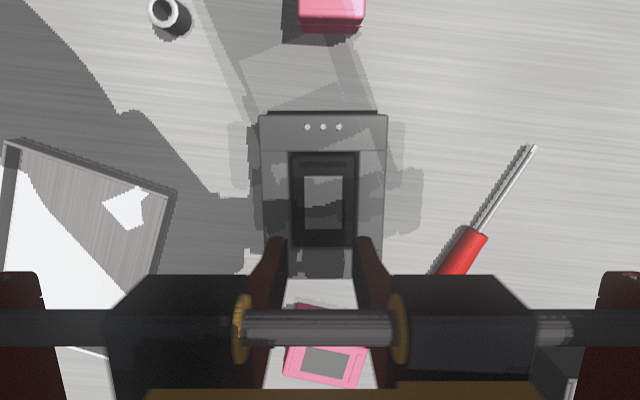

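The wrist view shows the pack in the dock at about x 289–358, y 152–247 px, square to the tool. The pink pack behind the fingers at (325,365) is a look-alike.

```bash
python3 - <<'E'
from h import *
c=np.array([ray('wrist',u,v,84) for u,v in[(289,152),(358,152),(357,247),(291,247)]]);print(c.round(1))
m=c.mean(0);print(m,tool(m-ctrl.get_obs()['ee_pos']))
c=np.array([ray('wrist',u,v,84) for u,v in[(259,115),(387,115)]]);print(c.round(1))
E
python3 -m creep '[{"translation":[0,0,30],"angular":[0,0,0],"jaw":0},{"translation":[0,0,60],"angular":[0,0,0],"jaw":0},{"translation":[0,0,85],"angular":[0,0,0],"jaw":0},{"translation":[0,0,95],"angular":[0,0,0],"jaw":0},{"translation":[0,0,98],"angular":[0,0,0],"jaw":0},{"translation":[0,0,98],"angular":[0,0,0],"jaw":0},{"translation":[0,0,98],"angular":[0,0,0],"jaw":0},{"translation":[0,0,98],"angular":[0,0,0],"jaw":0}]'
```

```text
[[457.9 245.8  84. ]
 [452.1 298.8  84. ]
 [530.2 308.8  84. ]
 [536.2 254.2  84. ]]
[494.11951507 276.87750797  84.        ] [  1.15417768   2.24642395 106.59891868]
[[432.8 221.   84. ]
 [422.3 316.6  84. ]]
t: 2.4
ee_pos: [496.1, 275.0, 93.3]
orientation: [-0.173, 3.136, 0.001]
ft_force: [0.6, 0.7, -1.0]
width: 0.6
grasp_force: 0.0
```

```bash
python3 -m creep '[{"translation":[1,1,5],"angular":[0,0,0],"jaw":0},{"translation":[1,1,8],"angular":[0,0,0],"jaw":0},{"translation":[1,1,10],"angular":[0,0,0],"jaw":0},{"translation":[1,1,12],"angular":[0,0,0],"jaw":0},{"translation":[1,1,14],"angular":[0,0,0],"jaw":0},{"translation":[1,1,16],"angular":[0,0,0],"jaw":0},{"translation":[1,1,16],"angular":[0,0,0],"jaw":0},{"translation":[1,1,16],"angular":[0,0,0],"jaw":0}]'
```

```text
t: 3.4
ee_pos: [494.4, 275.7, 76.8]
orientation: [0.173, -3.136, 0.0]
ft_force: [-1.6, 0.2, 4.7]
width: 0.3
grasp_force: 2.3
```

```bash
python3 -m creep '[{"translation":[0,0,-15],"angular":[0,0,0],"jaw":0},{"translation":[0,0,-35],"angular":[0,0,0],"jaw":0},{"translation":[0,0,-60],"angular":[0,0,0],"jaw":0.5},{"translation":[0,0,-80],"angular":[0,0,0],"jaw":1},{"translation":[0,0,-90],"angular":[0,0,0],"jaw":1},{"translation":[0,0,-90],"angular":[0,0,0],"jaw":1},{"translation":[0,0,-90],"angular":[0,0,0],"jaw":1},{"translation":[0,0,-90],"angular":[0,0,0],"jaw":1}]'
python3 - <<'E'
from h import *
snap('wrist','w2.png');o=ctrl.get_obs();print(o['width'],o['ee_pos'])
E
```

```text
t: 4.4
ee_pos: [494.2, 275.5, 165.9]
orientation: [0.173, -3.136, 0.001]
ft_force: [-1.1, 0.2, -0.4]
width: 56.3
grasp_force: 0.0
60.908543757505775 [494.18650271 275.52972526 165.92892206]
```

View pics/w2.png

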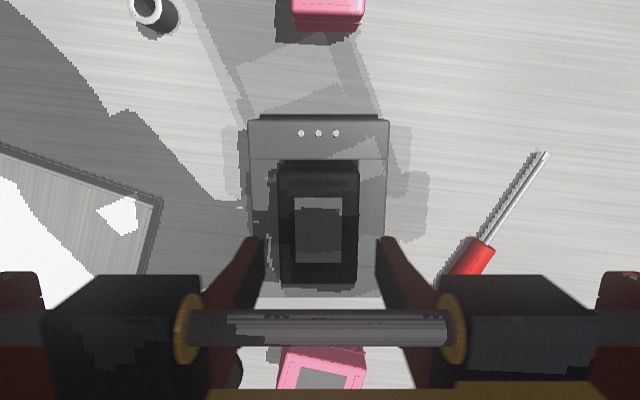

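The pack now stands proud of the dock, with its top at about x 279–358, y 171–283 px, centred between the opening fingers. Next I descend and grip it.

```bash
python3 - <<'E'
from h import *
c=np.array([ray('wrist',u,v,118) for u,v in[(280,171),(358,171),(357,283),(279,283)]]);print(c.round(1),tool(c.mean(0)-ctrl.get_obs()['ee_pos']))
E
python3 -m creep '[{"translation":[0,0,5],"angular":[0,0,0],"jaw":1},{"translation":[0,0,10],"angular":[0,0,0],"jaw":1},{"translation":[0,0,25],"angular":[0,0,0],"jaw":1},{"translation":[0,0,45],"angular":[0,0,0],"jaw":1},{"translation":[0,0,65],"angular":[0,0,0],"jaw":1},{"translation":[0,0,74],"angular":[0,0,0],"jaw":1},{"translation":[0,0,76],"angular":[0,0,0],"jaw":1},{"translation":[0,0,76],"angular":[0,0,0],"jaw":1}]'
```

```text
[[461.4 246.4 118. ]
 [456.1 293.9 118. ]
 [531.2 303.8 118. ]
 [537.  251.9 118. ]] [-2.10184945 -1.77050428 47.92720162]
t: 5.45
ee_pos: [494.8, 275.8, 90.9]
orientation: [-0.173, 3.136, 0.0]
ft_force: [0.2, 0.0, 0.4]
width: 87.9
grasp_force: 0.0
```

```bash
python3 -m creep '[{"translation":[0,0,0],"angular":[0,0,0],"jaw":0.4},{"translation":[0,0,0],"angular":[0,0,0],"jaw":0.3},{"translation":[0,0,0],"angular":[0,0,0],"jaw":0.3},{"translation":[0,0,0],"angular":[0,0,0],"jaw":0.3},{"translation":[0,0,0],"angular":[0,0,0],"jaw":0.3},{"translation":[0,0,0],"angular":[0,0,0],"jaw":0.3},{"translation":[0,0,0],"angular":[0,0,0],"jaw":0.3},{"translation":[0,0,0],"angular":[0,0,0],"jaw":0.3}]'
```

```text
t: 6.45
ee_pos: [494.6, 275.6, 90.7]
orientation: [0.173, -3.137, 0.0]
ft_force: [0.7, -3.0, 1.8]
width: 51.8
grasp_force: 30.0
```

```bash
python3 -m creep '[{"translation":[0,0,-8],"angular":[0,0,0],"jaw":0.3},{"translation":[0,0,-18],"angular":[0,0,0],"jaw":0.3},{"translation":[0,0,-30],"angular":[0,0,0],"jaw":0.3},{"translation":[0,0,-42],"angular":[0,0,0],"jaw":0.3},{"translation":[0,0,-54],"angular":[0,0,0],"jaw":0.3},{"translation":[0,0,-66],"angular":[0,0,0],"jaw":0.3},{"translation":[0,0,-75],"angular":[0,0,0],"jaw":0.3},{"translation":[0,0,-75],"angular":[0,0,0],"jaw":0.3}]'
python3 - <<'E'
from h import *
o=ctrl.get_obs();print(tool(np.array([603,19.5,o['ee_pos'][2]])-o['ee_pos']))
E
```

```text
t: 7.45
ee_pos: [495.0, 276.0, 166.5]
orientation: [-0.173, 3.135, 0.001]
ft_force: [-0.4, -0.3, -4.1]
width: 51.5
grasp_force: 30.0
[-7.91274979e+01 -2.66793647e+02 -4.01871601e-02]
```

```bash
python3 -m creep '[{"translation":[-6,-20,0],"angular":[0,0,0.03],"jaw":0.3},{"translation":[-18,-60,0],"angular":[0,0,0.09],"jaw":0.3},{"translation":[-31,-105,0],"angular":[0,0,0.15],"jaw":0.3},{"translation":[-45,-150,0],"angular":[0,0,0.22],"jaw":0.3},{"translation":[-58,-195,0],"angular":[0,0,0.28],"jaw":0.3},{"translation":[-70,-235,0],"angular":[0,0,0.34],"jaw":0.3},{"translation":[-77,-260,0],"angular":[0,0,0.37],"jaw":0.3},{"translation":[-79,-267,0],"angular":[0,0,0.37],"jaw":0.3}]'
python3 -m creep '[{"translation":[0,0,15],"angular":[0,0,0],"jaw":0.3},{"translation":[0,0,35],"angular":[0,0,0],"jaw":0.3},{"translation":[0,0,60],"angular":[0,0,0],"jaw":0.3},{"translation":[0,0,85],"angular":[0,0,0],"jaw":0.3},{"translation":[0,0,105],"angular":[0,0,0],"jaw":0.3},{"translation":[0,0,115],"angular":[0,0,0],"jaw":0.3},{"translation":[0,0,115],"angular":[0,0,0],"jaw":0.3},{"translation":[0,0,115],"angular":[0,0,0],"jaw":0.3}]'
python3 - <<'E'
from h import *
a=snap('top','t3.png');b=snap('scene','s3.png')
cv2.imwrite('pics/p3.png',np.vstack([cv2.resize(a[80:230,180:380],(600,300)),cv2.resize(b[100:350,100:600],(600,300))])[:,:,::-1])
E
```

```text
t: 8.45
ee_pos: [602.4, 16.6, 165.0]
orientation: [-0.412, -3.113, 0.001]
ft_force: [-0.4, 0.8, -3.3]
width: 51.7
grasp_force: 30.0
t: 9.45
ee_pos: [603.1, 19.1, 51.4]
orientation: [0.407, 3.114, 0.0]
ft_force: [0.8, -0.2, -3.1]
width: 51.6
grasp_force: 30.0
```

View pics/p3.png

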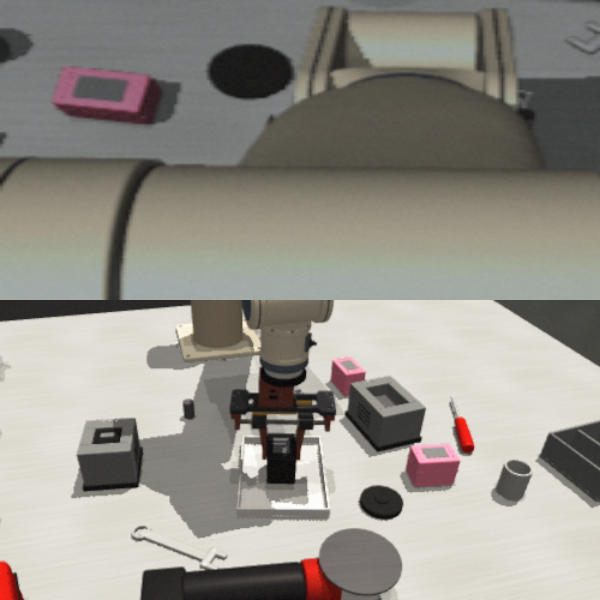

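The scene view shows the pack held upright over the tray's middle (283,460), with the large dock empty. Now I lower it slowly onto the floor.

```bash
python3 -m creep '[{"translation":[0,0,4],"angular":[0,0,0],"jaw":0.3},{"translation":[0,0,8],"angular":[0,0,0],"jaw":0.3},{"translation":[0,0,10],"angular":[0,0,0],"jaw":0.3},{"translation":[0,0,12],"angular":[0,0,0],"jaw":0.3},{"translation":[0,0,13],"angular":[0,0,0],"jaw":0.3},{"translation":[0,0,14],"angular":[0,0,0],"jaw":0.3},{"translation":[0,0,14],"angular":[0,0,0],"jaw":0.3},{"translation":[0,0,14],"angular":[0,0,0],"jaw":0.3}]'
```

```text
t: 10.55
ee_pos: [602.5, 19.0, 36.9]
orientation: [0.407, 3.115, 0.0]
ft_force: [-1.0, -0.5, 0.7]
width: 52.0
grasp_force: 30.0
```

```bash
python3 -m creep '[{"translation":[0,0,0.5],"angular":[0,0,0],"jaw":0.3},{"translation":[0,0,0.5],"angular":[0,0,0],"jaw":0.3},{"translation":[0,0,0.5],"angular":[0,0,0],"jaw":0.7},{"translation":[0,0,0.5],"angular":[0,0,0],"jaw":0.9},{"translation":[0,0,0.5],"angular":[0,0,0],"jaw":1},{"translation":[0,0,0.5],"angular":[0,0,0],"jaw":1},{"translation":[0,0,0.5],"angular":[0,0,0],"jaw":1},{"translation":[0,0,0.5],"angular":[0,0,0],"jaw":1}]'
```

```text
t: 11.55
ee_pos: [602.5, 19.0, 36.2]
orientation: [0.407, 3.115, -0.0]
ft_force: [1.1, -1.0, -0.5]
width: 87.4
grasp_force: 0.0
```

```bash
python3 -m creep '[{"translation":[0,0,-10],"angular":[0,0,0],"jaw":1},{"translation":[0,0,-25],"angular":[0,0,0],"jaw":1},{"translation":[0,0,-50],"angular":[0,0,0],"jaw":1},{"translation":[0,0,-80],"angular":[0,0,0],"jaw":1},{"translation":[0,0,-110],"angular":[0,0,0],"jaw":1},{"translation":[0,0,-130],"angular":[0,0,0],"jaw":1},{"translation":[0,0,-140],"angular":[0,0,0],"jaw":1},{"translation":[0,0,-140],"angular":[0,0,0],"jaw":1}]'
python3 - <<'E'
from h import *
b=snap('scene','s4.png')[100:350,100:600];w=snap('wrist','w4.png')
cv2.imwrite('pics/p4.png',np.vstack([cv2.resize(b,(480,240)),cv2.resize(w,(480,300))])[:,:,::-1])
E
```

```text
t: 12.55
ee_pos: [602.9, 19.0, 177.2]
orientation: [0.407, 3.113, 0.0]
ft_force: [-0.1, -0.1, -0.2]
width: 87.8
grasp_force: 0.0
```

View pics/p4.png

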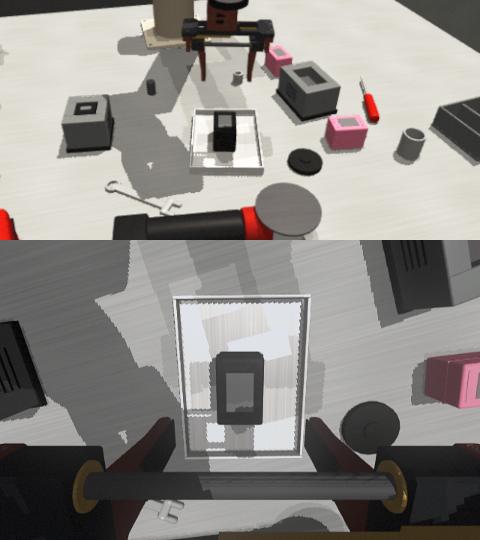

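The pack stands upright near the tray's centre (240,388 px), clear of the gripper, and the small pack is still in its dock. I'm handing the job in.

```bash
python3 -c "
from workcell import ctrl
print(ctrl.close_job())"
```

```text
the job is handed in; nothing more can be done
None
```

The large pack was pressed, sprung up, drawn straight out and stood upright near the centre of the tray; the small pack stayed latched in its dock, and I handed the job in at about 12.7 s (no verdict was returned).

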